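Lock the clay extruder's cradle and set its end cap a quarter turn off

ROBOT

A 6-joint arm with a two-finger parallel gripper is mounted at the origin on the work surface. World frame = base frame: x ahead of the robot, y to its left, z up, the work surface at z = 0. Lengths are in mm, angles in rad, forces in N, time in s.
With the tool pointing down it reaches from about 350 to 775 mm from the base axis. Payload 7.3 kg.
Tool frame: the origin (TCP) lies midway between the tips of the shut fingers; the grasp point (between the pads) lies 19 mm behind it; z points along the fingers, y is the line along which they close (so a half turn about z gives the same grasp; the last joint's range is limited). The gripper opens to 92 mm and grips with 3 to 60 N. Pads are 19 mm wide; open, the fingers measure 130 mm over their backs; the gripper's body (75 mm by 190 mm) begins 47 mm behind the grasp point.
Start: joints at [0.986, 0.342, 1.524, -0, 1.275, -0.146], TCP at [223.037, 475.289, 226.741] pointing down, gripper open.
Joint ranges: [-2.53, 2.53], [-0.77, 2.02], [0.04, 2.7], [-1, 4.14], [0.28, 2.66], [-3.11, 3.11]. Speed limits (rad/s): [2.57, 2.57, 3.14, 3.14, 3.14, 3.14].

INTERFACE

Orientations are given as [roll, pitch, yaw] about the fixed x, y, z axes, in that order (R = Rz(yaw) Ry(pitch) Rx(roll)).
In Python, from plant import get_obs, capture, camera_model, close_job, search_frame, regions_of, pinpoint gives the robot as it stands. The module is installed in compiled form; this text tells all that it offers.
- The arm moves only by the shell command python3 -m pendant 'ROWS'. ROWS is JSON, one flat list of numbers, 7 for each row, row after row: the shift along the tool's x, y, z in units of 30 mm (1.0 is 30 mm), then the turn, a rotation vector about the tool's x, y, z in units of 4 degrees (1.0 is 4 degrees), then the closure, from -1 (fully open) to 1 (shut), so that 0 is half open. In form: [dx, dy, dz, wx, wy, wz, gripper, dx, dy, dz, wx, wy, wz, gripper, ...]. A call has 1 to 12 rows; each row shifts and turns the commanded pose from where the row before left it, along the tool's axes as they then stand; what a row does not reach is not made up. A row lasts 1/10 s, in which the tool goes at most 50 mm and 8.59 degrees, less where a joint would pass 70% of its speed; a pose out of reach is approached as far as the arm can. A call with a number of a shift or a turn outside -1 to 1 is refused whole. A call with a gripper value outside its range is refused whole. The fingers move at their own pace and stop on an object; the grip force is fixed at half the most. Time passes only in rows, so rows that do not move let the fingers close. It gives the time, the measured TCP pose, the force, the opening and the grip force at its end, in the units of the state.
- get_obs(): the state, without advancing time (a new reading comes with each control period).
- capture(name): name is "scene" or "top"; returns the picture (480x640x3 uint8, red, green, blue); there is no depth.
- camera_model(name): a dict with "fov_y" (degrees; the focal length in pixels is half the picture's height over the tangent of half this angle, whatever the lens; pixels are square), "cx", "cy" (the principal point, pixels), "pose" (4x4, takes a point from camera to world coordinates). Camera axes: x right, y up, looking along -z (the intrinsics and any distortion apply to the point x, -y, -z); pixel columns grow to the right and rows downward; lengths in mm; the calibration is good to about 2 mm. A picture is of the moment at which its call begins. camera_model takes no time and is no camera call.
- close_job(): hands the job in; it is judged then, once.
Trained networks look in the newest picture that a camera, given by its name, has taken for a name from the list of things; names that differ only in an ending like _2 or _b are one class to them, and where a whole thing is asked for, a point or a joint stands for the part that bears it (a point fixed in the world has none). Each returns a list of dicts, best first, with "score" (0 to 1); they miss things now and then, are a little off and sometimes report something else, mostly with a low value. They report only what shows in the picture. A call takes as long as a camera call.
- search_frame(camera, thing): "location" ([column, row] in pixels, amid what is visible of it).
- regions_of(camera, thing): "pixels" (480x640 bool, what is visible of it) and "location" ([column, row] in pixels, amid what is visible of it).
- pinpoint(camera, thing): "location" ([column, row] in pixels: a listed point, or the origin of a listed thing).
The state is a dict: "time": time; "joint_positions": joint angles; "dq": joint speeds; "tau": joint torques, N m; "tool_pos": TCP position; "tcp_rot": TCP orientation; "contact_force": force on the tool from outside, world axes, zero at the start; "moment": the same for the moment, N m; "grip_width": finger opening in mm; "finger_force": force on a finger pad.
Only numpy, scipy, OpenCV 4.12 (cv2) and the standard library are available. Lean on these libraries where they do the work, as an engineer would, in place of code of your own. Each camera call takes 0.05 s, during which the arm holds its last target. There are 200 camera calls.

TASK

First push the extruder's barrel bolt fully home in its keeper, so that the cradle is locked. Then screw the knurled end cap clockwise down its thread until it bottoms out, back it off a quarter turn so that the die under it can still be lined up, and finish holding the cap there, gripped between the fingers. Leave the other things on the bench where they are.

Things in the scene. Friction and masses are not known exactly. Their poses are not given: they have to be found in the camera images.
- extruder: Fixed clay extruder on the only plywood board on the table, 280 (x) by 420 (y) by 18 mm; origin under the board's centre, axes along the board. Upright steel barrel, 48 mm across, at x +30, y +100 mm, between two grey posts (tops 118 mm above the table). The bolt lies along board y at x +30, its axis 39 mm above the table, in two staples with tops 56 mm above the table.
- keeper (a point): Centre of the keeper's hole: a steel staple 16 mm long on the cradle, at x +30, y +21 mm on the board, 39 mm above the table. Locked, the bolt's tip has gone right through it.
- bolt_knob (a point): Grip point of the bolt's handle: a plain upright steel pin, 16 mm in diameter, standing on the outer end of the bolt; this point lies on the pin's axis, 81 mm above the table, 16 mm below the pin's top. Moves with the bolt.
- bolt (a joint): Travel of the bolt in m: 0 fully drawn, grows as it slides along the board's +y axis (towards the barrel), 0.045 fully home against its stop. It slides with about 2 N of friction and stays where it is left. Starts drawn or partly drawn.
- end_cap: Knurled aluminium end cap, 52 mm in diameter, 42 mm tall, already started on the barrel's thread; origin at the centre of its underside; z is up, along the thread. One small raised rib on its flat top, at its own +x side, shows how far it is turned.
- cap_grip (a point): Centre of the end cap, on its axis, 21 mm above its underside and 21 mm below its flat top; about 171 mm above the table when the cap is bottomed out.
- cap_turn (a joint): Turn of the end cap in rad: 0 bottomed out on the barrel's shoulder (a hard stop), grows as it is unscrewed (anticlockwise seen from above). The right-hand thread lifts it 8 mm per turn (1.27 mm per rad). Starts between 1.6 and 3.2. It turns with about 0.1 N m of friction and stays where it is left.
- die_plate: Bystander: steel disc with a hole, 60 mm across, 8 mm thick, lying on the extruder's board. Origin under its centre.
- spare_cap: Bystander: spare aluminium cap, 52 mm across, 36 mm tall, standing on the board, not on the barrel. Origin under its centre.
- rib: Bystander: flat wooden rib 90 by 50 by 8 mm lying on the board. Origin under its centre.
- test_cup: Bystander: terracotta cup, 56 mm across, 55 mm tall, standing on the board. Origin under its centre.
- vase: Bystander: white vase 150 mm tall, 104 mm across, on the table to the robot's left of the board. Origin under its centre.
- bowl: Bystander: terracotta bowl 130 mm across, 60 mm tall, on the table to the left. Origin under its centre.
- glaze_brush: Bystander: brush lying on the table to the right. Origin under its centre.
- glaze_jar: Bystander: closed jar 72 mm across, 100 mm tall, on the table to the right. Origin under its centre.

How it is judged (in metres and radians):
On the way, in this order (a step that is already met when the one before it is completed fails the run):
1. the bolt is fully home in its keeper (value of joint bolt above 0.041 m), for 0.2 s.
2. the end cap is bottomed out, with the bolt still home (value of joint cap_turn below 0.06 rad and value of joint bolt above 0.041 m), for 0.2 s.
At the end, for the whole second after the job is handed in: The bolt is within 4 mm of fully home; after having bottomed out, the end cap stands still a quarter turn (70 to 110 degrees) off the bottom, and it is held between the fingers: they press on it with more than 3 N, with the grasp point within 20 mm of its axis (value of joint bolt above 0.041 m and value of joint cap_turn between 1.22 and 1.92 rad and velocity of joint cap_turn between -0.05 and 0.05 rad/s and contact force between the fingers and end_cap above 3 N and horizontal distance between the grasp point and cap_grip below 0.02 m and distance between the grasp point and cap_grip below 0.04 m); the arm keeps its last pose, push and grip.
It fails at once if another thing on the bench is moved by more than 30 mm or tipped over (distance of any of die_plate, spare_cap, rib, test_cup, vase, bowl, glaze_brush, glaze_jar from where it was at the start of the episode above 0.03 m or angle between any of vase, test_cup, glaze_jar, bowl's own z axis and vertical above 0.6 rad).
It also fails if it takes over 72 s, if anything falls off the work surface, if the arm or the gripper's body presses on something with over 40 N, if the wrist force passes 120 N, or if a joint passes its speed limit or range.

## Working session

There is one attempt and no reset: what is moved stays moved. The work goes in short steps, Python scripts to look and compute and a shell command to move; the robot and the scene stay as the last step left them, time stands still between calls to the robot, and variables do not carry over. Pictures are saved under pics/ and viewed, at most 10 in all, crops included, and the job is handed in when it is done.

```bash
mkdir -p pics; cat > h.py <<'E'
import numpy as np, cv2
from plant import *
def ray(cam,px):
    m=camera_model(cam); f=240/np.tan(np.radians(m['fov_y'])/2)
    P=np.array(m['pose']); d=np.array([(px[0]-m['cx'])/f,-(px[1]-m['cy'])/f,-1.])
    return P[:3,3],P[:3,:3]@d
def atz(cam,px,z):
    o,d=ray(cam,px); return o+d*(z-o[2])/d[2]
def proj(cam,X):
    m=camera_model(cam); f=240/np.tan(np.radians(m['fov_y'])/2)
    P=np.array(m['pose']); c=P[:3,:3].T@(np.array(X)-P[:3,3]); return [m['cx']-f*c[0]/c[2],m['cy']+f*c[1]/c[2]]
def tri(a,b):
    (o1,d1),(o2,d2)=a,b
    A=np.stack([d1,-d2],1); t=np.linalg.lstsq(A,o2-o1,rcond=None)[0]
    p,q=o1+d1*t[0],o2+d2*t[1]; return (p+q)/2,np.linalg.norm(p-q)
E
python3 - <<'E'
from h import *
np.set_printoptions(precision=1,suppress=True)
for c in("scene","top"):
    im=capture(c); cv2.imwrite(f"pics/{c}0.png",im[:,:,::-1])
    print(c,{k:v for k,v in camera_model(c).items() if k!='pose'},np.array(camera_model(c)['pose']))
    for t in("extruder","keeper","bolt_knob","cap_grip","end_cap","spare_cap"):
        r=pinpoint(c,t)
        z={"extruder":0,"keeper":39,"bolt_knob":81,"cap_grip":174,"end_cap":153,"spare_cap":18}[t]
        for q in r[:2]: print(t,round(q['score'],2),np.array(q['location']),atz(c,q['location'],z))
print(get_obs())
E
```

```text
scene {'fov_y': 49.717372363767666, 'cx': 323.35115599510317, 'cy': 247.3299579131733} [[   0.4   -0.8    0.5 1070.9]
 [   0.9    0.3   -0.2 -234.1]
 [   0.     0.5    0.9 1137.1]
 [   0.     0.     0.     1. ]]
extruder 0.74 [319.  284.2] [557.2  -5.3   0. ]
keeper 0.84 [331.8 280.2] [577.5  18.9  39. ]
bolt_knob 0.8 [281.3 301. ] [ 597.8 -115.2   81. ]
cap_grip 0.82 [367.1 237.3] [574.3 101.8 174. ]
end_cap 0.79 [362.  241.3] [568.2  94.1 153. ]
spare_cap 0.96 [309.6 242.8] [449.7  16.5  18. ]
top {'fov_y': 42.413358960033776, 'cx': 315.34874086098216, 'cy': 241.8730479042462} [[  -0.     1.    -0.2  234.3]
 [  -1.    -0.     0.    13.7]
 [   0.     0.2    1.  1533.4]
 [   0.     0.     0.     1. ]]
extruder 0.98 [317.9 246.2] [554.3 -12.5   0. ]
extruder 0.19 [276.8 285.1] [458.5  93.6   0. ]
keeper 0.66 [302.5 233.2] [580.3  25.1  39. ]
bolt_knob 0.52 [364.5 219.9] [ 598.6 -126.3   81. ]
cap_grip 0.97 [268.2 231.4] [555.8 101.3 174. ]
end_cap 0.47 [312. 288.] [426.9   6.7 153. ]
end_cap 0.28 [137.5 244. ] [541.2 400.6 153. ]
spare_cap 0.56 [309.8 284.8] [453.8  11.2  18. ]
{'time': 0.7, 'joint_positions': array([ 1. ,  0.3,  1.5, -0. ,  1.3, -0.1]), 'dq': array([ 0.,  0.,  0., -0., -0., -0.]), 'tau': array([  0. , -43.1, -24.4,   0.1,   0. ,   0. ]), 'tool_pos': array([223. , 475.3, 226.7]), 'tcp_rot': array([3.1, 0. , 2.7]), 'contact_force': array([-0.2, -0.7, -0.2]), 'moment': array([-0.,  0., -0.]), 'finger_force': 0.0, 'grip_width': 91.8595669756928}
```

```bash
python3 - <<'E'
import cv2
a=cv2.imread('pics/scene0.png')[160:360,200:460]; b=cv2.imread('pics/top0.png')[150:340,200:440]
cv2.imwrite('pics/a.png',cv2.resize(a,None,fx=3,fy=3,interpolation=2)); cv2.imwrite('pics/b.png',cv2.resize(b,None,fx=3.1,fy=3.1,interpolation=2))
E
```

```text
(no output)
```

View pics/a.png

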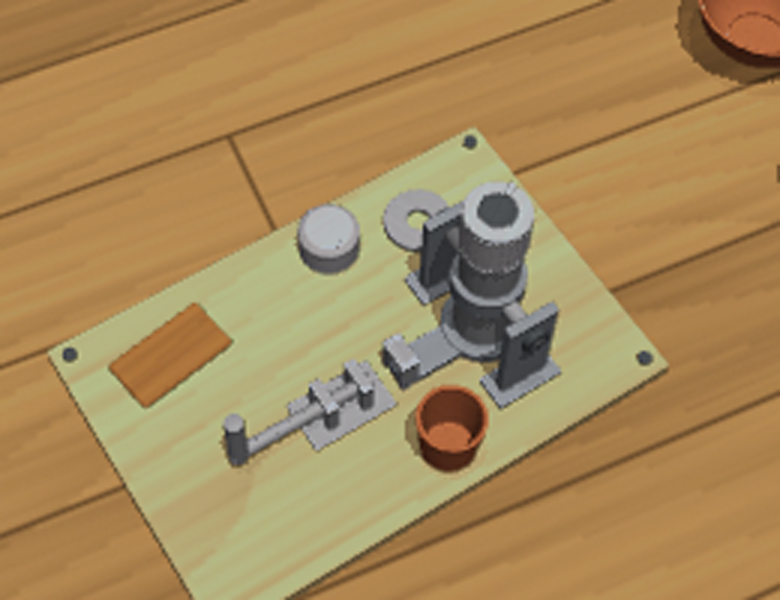

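View pics/b.png

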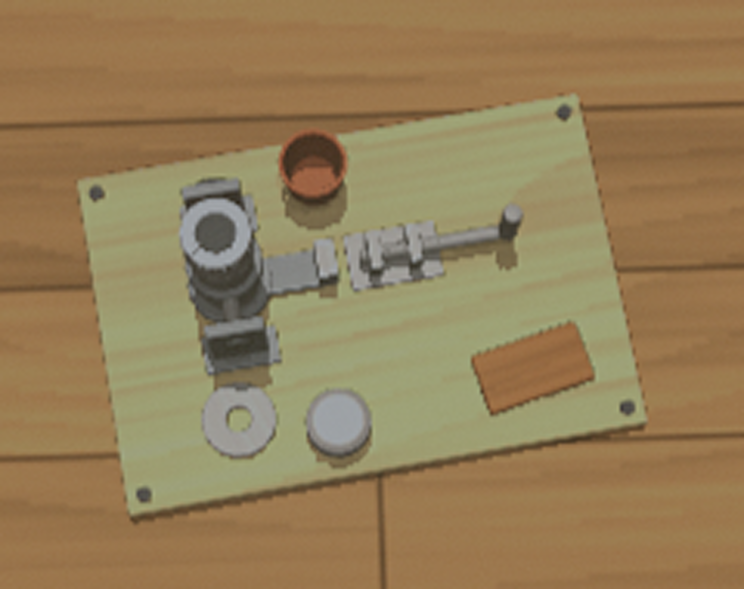

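The pictures show the barrel with its cap at scene (367,235) and top (268,226). The bolt is drawn, with its knob at scene (278,300) and top (364,222). The board is yawed about +10°. Next I'll fit the board pose.

```bash
python3 - <<'E'
from h import *
from scipy.optimize import least_squares
np.set_printoptions(precision=2,suppress=True)
C={'top':{(140,210,18):(225.8,208.1),(140,-210,18):(386.1,180.6),(-140,-210,18):(408.4,286.8),(-140,210,18):(242.6,316.8),(30,21,39):(302.5,233.2),(30,100,172.5):(268.2,231.4)},
'scene':{(-140,210,18):(358.7,202.7),(-140,-210,18):(216.7,277.7),(140,210,18):(422.3,283.3),(30,21,39):(331.8,280.2),(30,100,172.5):(367.1,237.3)}}
def w(p,b):
    c,s=np.cos(p[2]),np.sin(p[2]); return [p[0]+c*b[0]-s*b[1],p[1]+s*b[0]+c*b[1],b[2]]
def res(p): return np.concatenate([np.array(proj(c,w(p,b)))-px for c in C for b,px in C[c].items()])
r=least_squares(res,[555,-8,.17],loss='soft_l1')
print(r.x[:2],np.degrees(r.x[2])); print(res(r.x).reshape(-1,2))
p=r.x
for n,b in dict(keeper=(30,21,39),cap=(30,100,171)).items(): print(n,w(p,b))
k,e=tri(ray('scene',(281.3,301)),ray('top',(364.5,219.9))); print('knob tri',k,e)
c,s=np.cos(p[2]),np.sin(p[2]); d=k[:2]-p[:2]; print('knob board',c*d[0]+s*d[1],-s*d[0]+c*d[1])
# rectify: cap top ring visible
for cam in('scene','top'):
    r=regions_of(cam,'end_cap'); print(cam,[(round(q['score'],2),q['location']) for q in r[:3]])
    print(cam,'knob top pred',[np.array(proj(cam,w(p,(30,y,97)))).round(1) for y in(-140,-120,-100)])
o=get_obs();print(o['tcp_rot'],o['tool_pos'])
E
```

```text
[551.59  -4.49] 7.903603872240227
[[-2.05 -1.65]
 [ 0.01 -1.04]
 [-0.14 -0.45]
 [-2.7  -1.28]
 [ 1.91  0.68]
 [ 1.1  -4.95]
 [-0.71 -1.45]
 [-2.5  -1.84]
 [ 0.55 -1.41]
 [ 0.77  0.09]
 [-2.7  -1.55]]
keeper [np.float64(578.413453442341), np.float64(20.431932487385684), 39]
cap [np.float64(567.5504124304159), np.float64(98.68149695884605), 171]
knob tri [ 598.71 -120.76   86.51] 10.3828500151976
knob board 30.68342545288258 -121.64552307273944
scene [(0.86, [366.8, 234.4])]
scene knob top pred [array([271.2, 303.1]), array([279.1, 298.7]), array([287. , 294.3])]
top [(0.81, [267.6, 229.7]), (0.68, [502.9, 211.9])]
top knob top pred [array([370.3, 217.3]), array([362.1, 218.7]), array([353.9, 220.1])]
[3.14 0.   2.7 ] [223.04 475.29 226.77]
```

```bash
python3 -m pendant '[0,0,-0.1,0,0,-0.93,-1, 0,0,-0.1,0,0,-0.93,-1, 0,0,-0.1,0,0,-0.93,-1, 0,0,-0.1,0,0,-0.93,-1, 0,0,-0.1,0,0,-0.93,-1, 0,0,-0.1,0,0,-0.93,-1, 0,0,-0.1,0,0,-0.93,-1, 0,0,-0.1,0,0,-0.93,-1, 0,0,-0.1,0,0,-0.93,-1]'
python3 -m pendant '[-0.39,-0.9,0,0,0,0,-1, -0.39,-0.9,0,0,0,0,-1, -0.39,-0.9,0,0,0,0,-1, -0.39,-0.9,0,0,0,0,-1, -0.39,-0.9,0,0,0,0,-1, -0.39,-0.9,0,0,0,0,-1, -0.39,-0.9,0,0,0,0,-1, -0.39,-0.9,0,0,0,0,-1, -0.39,-0.9,0,0,0,0,-1, -0.39,-0.9,0,0,0,0,-1, -0.39,-0.9,0,0,0,0,-1, -0.39,-0.9,0,0,0,0,-1]'
python3 -m pendant '[-0.39,-0.9,0,0,0,0,-1, -0.39,-0.9,0,0,0,0,-1, -0.39,-0.9,0,0,0,0,-1, -0.39,-0.9,0,0,0,0,-1, -0.39,-0.9,0,0,0,0,-1, -0.39,-0.9,0,0,0,0,-1, -0.39,-0.9,0,0,0,0,-1, -0.39,-0.9,0,0,0,0,-1, -0.39,-0.9,0,0,0,0,-1, -0.39,-0.9,0,0,0,0,-1, -0.39,-0.9,0,0,0,0,-1, -0.39,-0.9,0,0,0,0,-1]'
```

```text
time: 1.7
tool_pos: [223.0, 475.3, 253.9]
tcp_rot: [3.142, 0.0, -2.993]
contact_force: [-0.8, -0.1, 0.5]
grip_width: 91.5
finger_force: 0.0
time: 2.9
tool_pos: [409.5, 174.0, 253.9]
tcp_rot: [3.141, 0.0, -2.996]
contact_force: [0.1, 0.6, -0.3]
grip_width: 91.9
finger_force: 0.0
time: 4.1
tool_pos: [595.4, -126.3, 253.7]
tcp_rot: [3.141, 0.0, -2.996]
contact_force: [0.3, -0.6, 0.3]
grip_width: 91.8
finger_force: 0.0
```

```bash
python3 -m pendant '[0,0,0.8,0,0,0,-1, 0,0,0.8,0,0,0,-1, 0,0,0.8,0,0,0,-1, 0,0,0.8,0,0,0,-1, 0,0,0.8,0,0,0,-1, 0,0,0,0,0,0,-1]'
python3 - <<'E'
from h import *
a=capture('scene')[230:370,190:370];b=capture('top')[150:290,290:470]
cv2.imwrite('pics/c.png',np.hstack([cv2.resize(i,None,fx=2.2,fy=4*.55,interpolation=2) for i in(a,b)])[:,:,::-1])
for c in('scene','top'):
  o=get_obs()['tool_pos']; print(c,'tcp px',np.array(proj(c,o)).round(1),[(round(q['score'],2),np.round(q['location'],1)) for q in pinpoint(c,'bolt_knob')[:2]])
E
```

```text
time: 4.7
tool_pos: [592.8, -124.5, 130.3]
tcp_rot: [3.138, -0.006, -2.996]
contact_force: [-0.2, 0.2, -0.1]
grip_width: 91.8
finger_force: 0.0
scene tcp px [274.9 291.3] [(0.84, array([278.9, 302. ])), (0.4, array([365.7, 236.8]))]
top tcp px [366.1 215.5] [(0.3, array([492.2, 285.9])), (0.29, array([497.5, 216.1]))]
```

View pics/c.png

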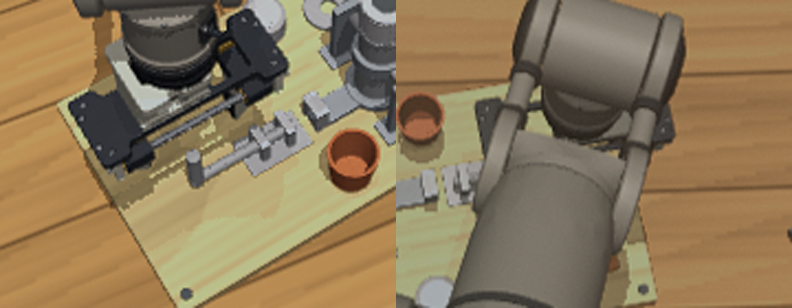

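```bash
python3 - <<'E'
from h import *
o=get_obs();t=o['tool_pos'];y=o['tcp_rot'][2]
for px,z in(((278.6,301.5),95),((278.9,302),81),((281.3,301),81)):
  p=atz('scene',px,z);d=(p-t)[:2];print(p.round(1),'tool dx,dy mm',(np.cos(y)*d[0]+np.sin(y)*d[1]).round(1),(np.sin(y)*d[0]-np.cos(y)*d[1]).round(1))
# fingertip midpoint seen vs predicted
print(proj('scene',t),atz('scene',(271.8,292.5),130))
E
```

```text
[ 602.7 -122.6   95. ] tool dx,dy mm -7.3 1.8
[ 597.9 -121.    81. ] tool dx,dy mm -2.7 4.1
[ 597.8 -115.2   81. ] tool dx,dy mm -3.5 9.9
[np.float64(274.9032626991503), np.float64(291.39514945011234)] [ 592.97385789 -131.88533491  130.        ]
```

```bash
python3 -m pendant '[-0.17,0.1,0.5,0,0,0,-1, 0,0,0.6,0,0,0,-1, 0,0,0.6,0,0,0,-1, 0,0,0.5,0,0,0,-1, 0,0,0,0,0,0,-1, 0,0,0,0,0,0,1, 0,0,0,0,0,0,1, 0,0,0,0,0,0,1, 0,0,0,0,0,0,1, 0,0,0,0,0,0,1, 0,0,0,0,0,0,1, 0,0,0,0,0,0,1]'
```

```text
time: 6.1
tool_pos: [599.5, -121.4, 67.8]
tcp_rot: [3.142, 0.0, -2.996]
contact_force: [0.3, 0.0, -0.5]
grip_width: 40.2
finger_force: 0.0
```

```bash
python3 -m pendant '[0,0,0.1,0,0,0,1, 0,0,0,0,0,0,1, 0,0,0,0,0,0,1, 0,0,0,0,0,0,1, 0,0,0,0,0,0,1, 0,0,0,0,0,0,1, 0,0,0,0,0,0,1]'
```

```text
time: 6.8
tool_pos: [599.2, -121.5, 64.4]
tcp_rot: [3.141, -0.001, -2.996]
contact_force: [0.4, -1.9, -4.5]
grip_width: 15.6
finger_force: 30.0
```

```bash
python3 -m pendant '[0,0.15,0,0,0,0,1, 0,0.15,0,0,0,0,1, 0,0.15,0,0,0,0,1, 0,0.15,0,0,0,0,1, 0,0.15,0,0,0,0,1, 0,0.15,0,0,0,0,1]'
```

```text
time: 7.4
tool_pos: [595.2, -94.1, 64.4]
tcp_rot: [3.141, -0.001, -2.996]
contact_force: [-0.0, -2.5, -7.6]
grip_width: 15.4
finger_force: 30.0
```

```bash
python3 -m pendant '[0,0.1,0,0,0,0,1, 0,0.1,0,0,0,0,1, 0,0.1,0,0,0,0,1]'; python3 -m pendant '[0,0.1,0,0,0,0,1, 0,0.1,0,0,0,0,1]'
```

```text
time: 7.7
tool_pos: [594.0, -85.5, 64.5]
tcp_rot: [3.141, -0.0, -2.996]
contact_force: [-0.2, -1.6, -9.4]
grip_width: 15.5
finger_force: 30.0
time: 7.9
tool_pos: [593.7, -83.1, 64.5]
tcp_rot: [-3.136, 0.0, -2.995]
contact_force: [0.3, -25.9, -14.5]
grip_width: 15.2
finger_force: 30.0
```

```bash
python3 -m pendant '[0,0.05,0,0,0,0,1, 0,0,0,0,0,0,1, 0,0,0,0,0,0,1]'; python3 -m pendant '[0,-0.12,0,0,0,0,1, 0,0,0,0,0,0,-1, 0,0,0,0,0,0,-1, 0,0,0,0,0,0,-1, 0,0,0,0,0,0,-1, 0,0,0,0,0,0,-1, 0,0,0,0,0,0,-1, 0,0,-0.8,0,0,0,-1, 0,0,-0.9,0,0,0,-1, 0,0,-0.9,0,0,0,-1, 0,0,-0.9,0,0,0,-1]'
```

```text
time: 8.2
tool_pos: [593.7, -83.2, 64.5]
tcp_rot: [-3.135, 0.001, -2.997]
contact_force: [1.9, -21.0, -14.1]
grip_width: 15.1
finger_force: 30.0
time: 9.3
tool_pos: [593.6, -81.8, 170.8]
tcp_rot: [3.141, -0.0, -2.996]
contact_force: [0.9, -0.2, -0.6]
grip_width: 89.5
finger_force: 0.0
```

```bash
python3 -m pendant '[0,0,-0.9,0,0,0,-1, 0,0,-0.9,0,0,0,-1, 0,0,-0.9,0,0,0,-1, 0,0,0,0,0,0,-1]'
python3 - <<'E'
from h import *
np.set_printoptions(precision=1,suppress=True)
a=capture('scene')
cv2.imwrite('pics/d.png',cv2.resize(a[170:350,240:440],None,fx=3.3,fy=3.3,interpolation=2)[:,:,::-1])
print(atz('scene',(366,230),194),atz('top',(269.7,225.5),194),tri(ray('scene',(366,230)),ray('top',(269.7,225.5))))
print(tri(ray('scene',(367.1,237.3)),ray('top',(268.2,231.4))))
for t in('cap_grip','end_cap','bolt_knob','keeper'):
  print(t,[(round(q['score'],2),np.array(q['location'])) for q in pinpoint('scene',t)[:2]])
E
```

```text
time: 9.7
tool_pos: [595.3, -82.3, 255.1]
tcp_rot: [-3.139, 0.007, -2.996]
contact_force: [0.5, -0.1, -0.3]
grip_width: 91.7
finger_force: 0.0
[567.1 100.9 194. ] [564.4  96.4 194. ] (array([565.7,  98.9, 192.7]), np.float64(5.111128667553509))
(array([562.2, 105.9, 152.4]), np.float64(6.93974031046825))
cap_grip [(0.96, array([367.2, 237.6])), (0.56, array([137.9, 386. ]))]
end_cap [(0.68, array([363.4, 239.9])), (0.32, array([485.6, 225.2]))]
bolt_knob [(0.52, array([294.2, 295.1]))]
keeper [(0.96, array([331.6, 277.2]))]
```

View pics/d.png

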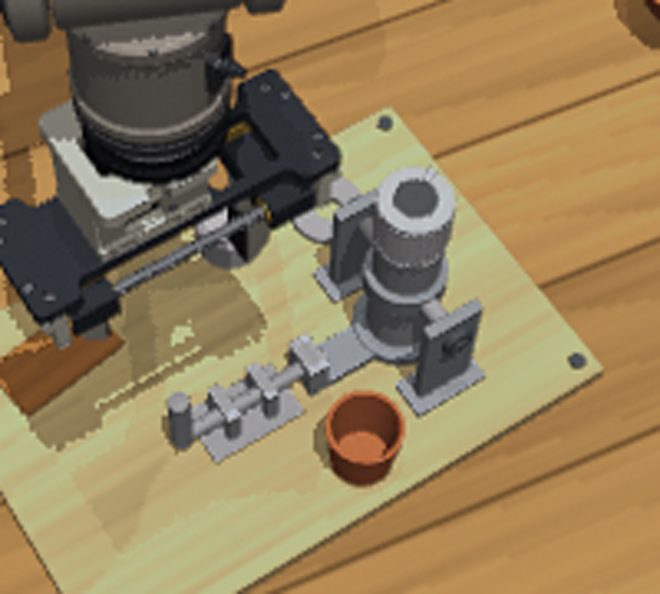

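The bolt is now home: its knob is at about (294,295) in the scene image and its tip is inside the keeper at (333,278). The cap's top is centred at about (366,231). Next I move over the cap.

```bash
python3 -m pendant '[0,0.87,0,0,0,0,-1, 0,0.87,0,0,0,0,-1, 0,0.87,0,0,0,0,-1, 0,0.87,0,0,0,0,-1, 0,0.87,0,0,0,0,-1, 0,0.87,0,0,0,0,-1, 0.04,0.87,0,0,0,0,-1, 0,0,0.6,0,0,0,-1, 0,0,0.4,0,0,0,-1, 0,0,0,0,0,0,-1, 0,0,0,0,0,0,-1]'
python3 - <<'E'
from h import *
a=capture('scene'); t=get_obs()['tool_pos']; print(t,proj('scene',t))
cv2.imwrite('pics/e.png',cv2.resize(a[160:300,280:460],None,fx=3.5,fy=3.5,interpolation=2)[:,:,::-1])
E
```

```text
time: 11.05
tool_pos: [565.9, 98.1, 220.2]
tcp_rot: [3.141, -0.001, -2.997]
contact_force: [-0.0, -0.2, 0.5]
grip_width: 91.7
finger_force: 0.0
[566.26362346  98.06566027 220.84116471] [np.float64(365.6127361378309), np.float64(223.34445672485327)]
```

View pics/e.png

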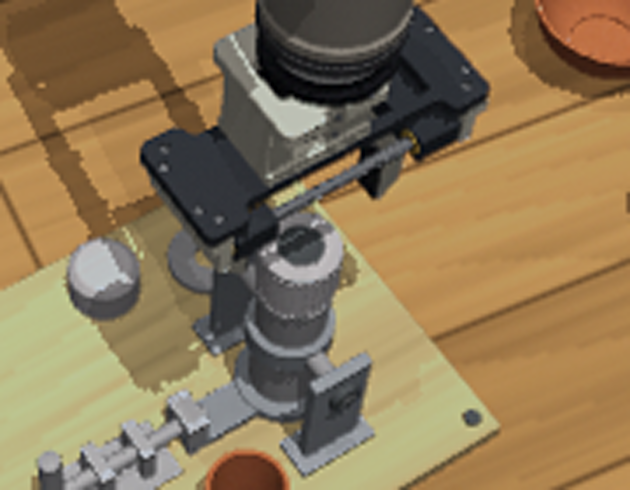

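The fingers straddle the cap (cap top at about (366,230), finger tips at (344,236) and (389,214)). I'll descend and grip.

```bash
python3 -m pendant '[0,0,0.5,0,0,0,-1, 0,0,0.6,0,0,0,-1, 0,0,0.6,0,0,0,-1, 0,0,0.4,0,0,0,-1, 0,0,0,0,0,0,1, 0,0,0,0,0,0,1, 0,0,0,0,0,0,1, 0,0,0,0,0,0,1, 0,0,0,0,0,0,1, 0,0,0,0,0,0,1, 0,0,0,0,0,0,1, 0,0,0,0,0,0,1]'
```

```text
time: 12.3
tool_pos: [566.1, 99.4, 158.2]
tcp_rot: [3.141, 0.001, -2.996]
contact_force: [-1.2, 4.9, 3.4]
grip_width: 51.8
finger_force: 30.0
```

```bash
python3 -m pendant '[0,0,0.003,0,0,1,1, 0,0,0.003,0,0,1,1, 0,0,0.003,0,0,1,1, 0,0,0.003,0,0,1,1, 0,0,0.003,0,0,1,1, 0,0,0.003,0,0,1,1, 0,0,0.003,0,0,1,1, 0,0,0.003,0,0,1,1, 0,0,0.003,0,0,1,1, 0,0,0.003,0,0,1,1, 0,0,0.003,0,0,1,1, 0,0,0.003,0,0,1,1]'; python3 -c "
from plant import get_obs as g;o=g();print(o['moment'],o['joint_positions'])"
```

```text
time: 13.5
tool_pos: [566.2, 99.8, 157.2]
tcp_rot: [3.139, -0.0, 2.447]
contact_force: [-0.2, 6.0, 4.6]
grip_width: 51.5
finger_force: 30.0
[1.0391109  0.09050877 0.07513439] [ 0.04027594  0.49300467  1.48661058  0.00188139  1.16070251 -0.83679523]
```

```bash
python3 -m pendant '[0,0,0.003,0,0,1,1, 0,0,0.003,0,0,1,1, 0,0,0.003,0,0,1,1, 0,0,0.003,0,0,1,1, 0,0,0.003,0,0,1,1, 0,0,0.003,0,0,1,1, 0,0,0.003,0,0,1,1, 0,0,0.003,0,0,1,1]'; python3 -c "
from plant import get_obs as g;o=g();print(o['moment'],o['joint_positions'])"
```

```text
time: 14.3
tool_pos: [566.5, 100.0, 156.5]
tcp_rot: [3.139, -0.001, 1.889]
contact_force: [2.1, 7.1, 3.5]
grip_width: 51.5
finger_force: 30.0
[1.09344054 0.04496523 0.08758379] [ 0.04040302  0.4938307   1.48729809  0.00215391  1.158691   -0.27828793]
```

```bash
for i in 1; do python3 -m pendant '[0,0,0.003,0,0,1,1, 0,0,0.003,0,0,1,1, 0,0,0.003,0,0,1,1, 0,0,0.003,0,0,1,1]'|grep -E 'rot|pos|force'; python3 -c "
from plant import get_obs as g;o=g();print(o['moment'],o['joint_positions'][5])"; done; python3 -m pendant '[0,0,0.003,0,0,1,1, 0,0,0.003,0,0,1,1, 0,0,0.003,0,0,1,1, 0,0,0.003,0,0,1,1]'|grep -E 'rot|pos|force'; python3 -c "
from plant import get_obs as g;o=g();print(o['moment'],o['joint_positions'][5])"
```

```text
tool_pos: [566.6, 100.0, 156.1]
tcp_rot: [3.139, -0.002, 1.609]
contact_force: [1.5, 7.7, 3.1]
finger_force: 30.0
[ 1.12770766 -0.02929829  0.15507462] 0.0009854882345138375
tool_pos: [566.8, 100.0, 155.8]
tcp_rot: [3.14, -0.003, 1.33]
contact_force: [2.0, 7.6, 2.3]
finger_force: 30.0
[ 1.17519735 -0.00424472  0.15296579] 0.28021340508404324
```

Free so far (about 1.95 rad). I'll carry on in small steps and watch the moment.

```bash
g='from plant import get_obs as g;o=g();print(o["moment"],o["joint_positions"][5],o["tcp_rot"][2],o["tool_pos"][2])'
python3 -m pendant '[0,0,0.003,0,0,1,1, 0,0,0.003,0,0,1,1, 0,0,0.003,0,0,1,1, 0,0,0.003,0,0,1,1]'>/dev/null; python3 -c "$g"
python3 -m pendant '[0,0,0.003,0,0,1,1, 0,0,0.003,0,0,1,1, 0,0,0.003,0,0,1,1]'>/dev/null; python3 -c "$g"
```

```text
[-0.09776326  0.68478971  1.165855  ] 0.5577747111378166 1.0530654846657104 155.55974332871295
[-0.13647303  0.96085028  1.0869988 ] 0.7672938610642722 0.8433828165180992 155.39107507777297
```

```bash
g='from plant import get_obs as g;o=g();print(o["moment"],o["joint_positions"][5],o["tcp_rot"][2],o["tool_pos"][2])'
python3 -m pendant '[0,0,0,0,0,0.5,1, 0,0,0,0,0,0,1, 0,0,0,0,0,0,1, 0,0,0,0,0,0,1]'>/dev/null; python3 -c "$g"
python3 -m pendant '[0,0,0,0,0,-0.5,1, 0,0,0,0,0,0,1]'>/dev/null; python3 -c "$g"
python3 -m pendant '[0,0,0,0,0,-0.5,1, 0,0,0,0,0,0,1]'>/dev/null; python3 -c "$g"
```

```text
[0.19960685 0.64735638 0.81479663] 0.7997673636681352 0.8107962409101195 155.3453250825926
[0.19643829 0.61425113 0.08143048] 0.765199118244197 0.8448775295664579 155.38970437620952
[0.12969673 0.6770063  0.12165771] 0.7303327180532685 0.8796637864922623 155.44564309002368
```

```bash
python3 - <<'E'
from h import *
a=capture('scene')
cv2.imwrite('pics/f.png',cv2.resize(a[160:300,280:460],None,fx=3.5,fy=3.5,interpolation=2)[:,:,::-1])
E
```

```text
(no output)
```

View pics/f.png

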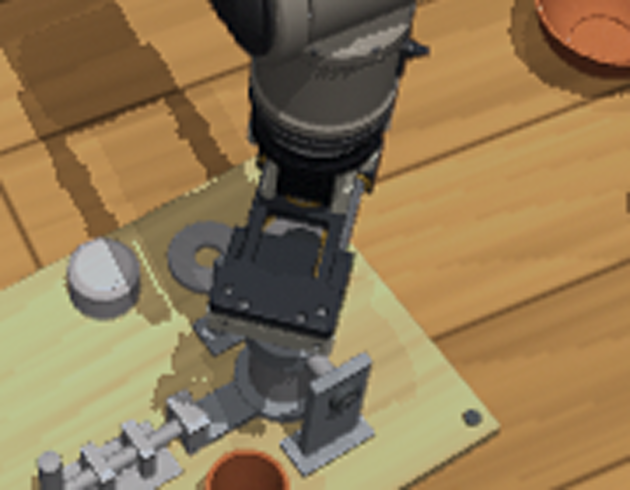

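The gripper hides the cap, and nothing else has moved. Now the back-off.

```bash
g='from plant import get_obs as g;o=g();print(o["moment"],o["joint_positions"][5],o["tcp_rot"][2],o["tool_pos"])'
python3 -m pendant '[0,0,-0.003,0,0,-1,1, 0,0,-0.003,0,0,-1,1, 0,0,-0.003,0,0,-1,1, 0,0,-0.003,0,0,-1,1, 0,0,-0.003,0,0,-1,1, 0,0,-0.003,0,0,-1,1, 0,0,-0.003,0,0,-1,1, 0,0,-0.003,0,0,-1,1, 0,0,-0.003,0,0,-1,1, 0,0,-0.003,0,0,-1,1, 0,0,-0.003,0,0,-1,1]'; python3 -c "$g"
python3 -m pendant '[0,0,-0.003,0,0,-1,1, 0,0,-0.003,0,0,-1,1, 0,0,-0.003,0,0,-1,1, 0,0,-0.003,0,0,-1,1, 0,0,-0.003,0,0,-1,1, 0,0,-0.003,0,0,-1,1, 0,0,-0.003,0,0,-1,1, 0,0,-0.003,0,0,-1,1, 0,0,-0.003,0,0,-1,1, 0,0,-0.003,0,0,-1,1, 0,0,-0.003,0,0,-1,1, 0,0,0,0,0,0,1]'; python3 -c "$g"
```

```text
time: 17.75
tool_pos: [566.8, 98.1, 156.5]
tcp_rot: [3.139, 0.001, 1.649]
contact_force: [0.1, 0.9, 4.9]
grip_width: 51.3
finger_force: 30.0
[ 0.02839642  0.01686687 -0.14834149] -0.03931689278478548 1.6490221669554628 [566.81672589  98.12570719 156.45433834]
time: 18.95
tool_pos: [567.7, 98.6, 157.5]
tcp_rot: [3.139, 0.003, 2.416]
contact_force: [4.9, 1.5, 3.2]
grip_width: 52.1
finger_force: 30.0
[ 0.40444143 -0.65251097  0.09240543] -0.8056830943113995 2.4155354750455382 [567.69311347  98.5975837  157.46689627]
```

```bash
python3 -m pendant '[0,0,0,0,0,0,1, 0,0,0,0,0,0,1, 0,0,0,0,0,0,1, 0,0,0,0,0,0,1, 0,0,0,0,0,0,1]'; python3 -c "
from plant import *
print(close_job())"
```

```text
time: 19.45
tool_pos: [567.7, 98.6, 157.4]
tcp_rot: [3.139, 0.003, 2.413]
contact_force: [4.3, 1.9, 3.1]
grip_width: 51.7
finger_force: 30.0
the job is handed in; nothing more can be done
None
```

I handed the job in at 19.5 s, but the hand-in returned no verdict: the bolt is home in its keeper, and the cap was bottomed out, backed off about 90° and is still gripped at 30 N; the quarter turn comes from wrist yaw, because the gripper hid the cap.

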